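# Load the kiln setter in reverse order

### The arm

A 6-joint arm with a two-finger parallel gripper is mounted at the origin on the work surface. World frame = base frame: x ahead of the robot, y to its left, z up, the work surface at z = 0. Lengths are in mm, angles in rad, forces in N, time in s.
With the tool pointing down it reaches from about 350 to 875 mm from the base axis. Payload 4.2 kg.
Tool frame: the origin (TCP) lies midway between the tips of the shut fingers; the grasp point (between the pads) lies 19 mm behind it; z points along the fingers, y is the line along which they close (so a half turn about z gives the same grasp; the last joint's range is limited). The gripper opens to 85 mm and grips with 20 to 120 N. Pads are 22 mm wide; open, the fingers measure 114 mm over their backs; the gripper's body (76 mm by 85 mm) begins 54 mm behind the grasp point. The pads swing forward as they close: fully open they stand 13 mm farther back than shut.
Start: joints at [1.467, 0.385, 0.008, 0, -1.194, -0.259], TCP at [221.775, 584.307, 231.312] pointing down, gripper open.
Joint ranges: [-3.14, 3.14], [-1.21, 2.06], [-1.07, 1.41], [-3.16, 2.05], [-2.99, -0.16], [-3.1, 3.1]. Speed limits (rad/s): [2.79, 2.79, 3.14, 3.14, 3.14, 3.14].

### API

Orientations are given as a unit quaternion [x, y, z, w].
In Python, from bench import read_state, get_image, job_done gives the robot as it stands.
- The arm moves only by the tool servo_tool, never from a script. Its arguments are lists of equal length, an entry for each row: "rotation": the turn, a rotation vector about the world's x, y, z scaled (see below), a list of three; "slide": the shift along the world's x, y, z scaled (see below), a list of three; "grip": the opening, from -1 (shut) to 1 (fully open). In form: {"rotation": [[rx, ry, rz], ...], "slide": [[tx, ty, tz], ...], "grip": [grip, ...]}. A call has 1 to 8 rows; each row is the pose to reach, as a shift and turn from the pose commanded when the call began, turning the shorter way round; what a row does not reach only later rows make up. The controller multiplies each number of a shift by 0.2 m and each number of a turn by 360 degrees. A row lasts 1/8 s, in which the tool goes at most 62.5 mm and 10.7 degrees, less where a joint would pass 70% of its speed; a pose out of reach is approached as far as the arm can. A call with a number of a shift or a turn outside -1 to 1 is refused whole. A call with a gripper value outside its range is refused whole. The fingers move at their own pace and stop on an object; the grip force is fixed at half the most. Time passes only in rows, so rows that repeat a pose let the fingers close. It gives the time, the measured TCP pose, the force, the opening and the grip force at its end, in the units of the state.
- read_state(): the state, without advancing time (a new reading comes with each control period).
- get_image(name): name is "scene" or "top" or "wrist"; returns a dict with "image" (420x560x3 uint8, red, green, blue), "depth" (420x560 float32, mm along the optical axis (not along the pixel's ray), 0 where there is no reading), "camera_matrix" (3x3 intrinsics, pixels), "rvec" (rotation vector, rad) and "tvec" (3), from world to camera coordinates, as OpenCV has them; the wrist camera has in their place "hand_eye" (4x4, takes a point from camera to tool coordinates, whose origin is the TCP and whose axes are the flange's). Camera axes: x right, y down, z forward; pixel columns grow to the right and rows downward; lengths in mm; the calibration is good to about 2 mm. A picture is of the moment at which its call begins: read the wrist's pose just before it.
- job_done(): hands the job in; it is judged then, once.
The state is a dict: "clock": time; "joints": joint angles; "joint_vel": joint speeds; "joint_efforts": joint torques, N m; "position": TCP position; "ee_rot": TCP orientation; "contact_force": force on the tool from outside, world axes, zero at the start; "wrist_torque": the same for the moment, N m; "gripper_width": finger opening in mm; "grasp_force": force on a finger pad.
Only numpy, scipy, OpenCV 4.12 (cv2) and the standard library are available. Lean on these libraries where they do the work, as an engineer would, in place of code of your own. Each camera call takes 0.05 s, during which the arm holds its last target. There are 200 camera calls.

### The job

Move the four bisque pots from the wooden drying rack into the four cells of the pale kiln setter, one to a cell, in reverse order: the pot nearest the robot on the rack goes into the setter's farthest cell, the next one into the cell before it, and so on, so that the rack's farthest pot ends in the nearest cell. Stand each upright on the cell floor near the middle of its cell; set them down gently without dropping or toppling any pot, and let go of them all.

Things in the scene. Friction and masses are not known exactly. Their poses are not given: they have to be found in the camera images.
- bottle: Unglazed cream bisque ware, loose, about 160 g. Small bottle 84 mm tall: straight round body 46 mm across up to 50 mm height, then narrowing to a 24 mm neck. Origin: centre of its underside; z up its axis. Starts upright on its own plaster pad, up to 4 mm off the pad's centre.
- beaker: Unglazed cream bisque ware, loose, about 120 g. Open straight round beaker, 46 mm across, 74 mm tall, wall 4 mm. Origin: centre of its underside; z up its axis. Starts upright on its own plaster pad, up to 4 mm off the pad's centre.
- box_vase: Unglazed cream bisque ware, loose, about 140 g. Open square vase, 44 x 44 mm, 62 mm tall, wall 5 mm; x and y run square to its sides. Origin: centre of its underside; z up its axis. Starts upright on its own plaster pad, up to 4 mm off the pad's centre, its sides turned up to 15 degrees from the rack's.
- jar: Unglazed cream bisque ware, loose, about 170 g. Squat round lidded jar (one piece with its lid): body 52 mm across up to 50 mm height, rim 56 mm across at 51 to 55 mm, small knob on top, 75 mm tall in all. Origin: centre of its underside; z up its axis. Starts upright on its own plaster pad, up to 4 mm off the pad's centre.
- pad_bottle: The white plaster pad, 62 x 66 x 10 mm, on which the bottle stands at the start. Fixed on the rack (all four pads look alike). Origin: centre of its underside, 16 mm above the table, so its top is at 26 mm. Its place in the row tells the pot's original place, also after the pot has gone.
- pad_beaker: The white plaster pad, 62 x 66 x 10 mm, on which the beaker stands at the start. Fixed on the rack (all four pads look alike). Origin: centre of its underside, 16 mm above the table, so its top is at 26 mm. Its place in the row tells the pot's original place, also after the pot has gone.
- pad_box_vase: The white plaster pad, 62 x 66 x 10 mm, on which the box vase stands at the start. Fixed on the rack (all four pads look alike). Origin: centre of its underside, 16 mm above the table, so its top is at 26 mm. Its place in the row tells the pot's original place, also after the pot has gone.
- pad_jar: The white plaster pad, 62 x 66 x 10 mm, on which the jar stands at the start. Fixed on the rack (all four pads look alike). Origin: centre of its underside, 16 mm above the table, so its top is at 26 mm. Its place in the row tells the pot's original place, also after the pot has gone.
- rack: Wooden drying rack, fixed: plank 300 x 90 x 16 mm, side lips 22 and end boards 40 mm high. Origin: centre of its underside, on the table. x runs along the row, away from the robot (turned at most 23 degrees from straight ahead). Pads at x = -105, -35, 35, 105 mm, the first nearest the robot. Stands left or right. Grip pots across the row: along it gaps are 12 to 27 mm.
- setter: Pale cream kiln setter, fixed, empty, beside the rack: plank 300 x 94 mm, four shallow cells in a row (64 mm along it, 76 across), cell floor 14 mm above the table, ridges between 6 mm wide, tops at 20 mm. Origin: centre of its underside. x runs along the row, away from the robot (turned at most 23 degrees); cell centres at x = -105, -35, 35, 105 mm, the first nearest.
Things that resemble listed ones, but are neither listed nor needed, are in the scene too. Leave any pink look-alike of the bottle alone.

How it is judged:
By the outcome, as a careful person would: the job done as asked, in the order asked, and still so for the second after the job is handed in, with the robot touching nothing.
It also fails if it takes over 109 s, if anything falls off the work surface, if the arm or the gripper's body presses on something with over 40 N, if the wrist force passes 120 N, or if a joint passes its speed limit or range.

## Working session

There is one attempt and no reset: what is moved stays moved. The work goes in short steps, Python scripts to look and compute and a tool call to move; the robot and the scene stay as the last step left them, time stands still between calls to the robot, and variables do not carry over. Pictures are saved under pics/ and viewed, at most 14 in all, crops included, and the job is handed in when it is done.

Besides the shell and the picture viewer there is one more tool, called by a JSON object that holds its "op" and its "data", one argument or row to a line. servo_tool: Moves the arm, as the interface text tells. Shifts and turns lie within -1 to 1; 1 stands for 0.2 m of shift or 360 degrees of turn. Its arguments: {"type":"object","properties":{"rotation":{"type":"array","items":{"type":"array","items":{"type":"number","minimum":-1,"maximum":1}}},"slide":{"type":"array","items":{"type":"array","items":{"type":"number","minimum":-1,"maximum":1}}},"grip":{"type":"array","items":{"type":"number"}}},"required":["rotation","slide","grip"]}

```bash
mkdir -p pics
cat > h.py <<'E'
import numpy as np, cv2
from bench import read_state, get_image
def grab(n):
    d=get_image(n); return d
def save(d,f): cv2.imwrite('pics/'+f,d['image'][:,:,::-1])
def cloud(d):
    K=d['camera_matrix'];R=cv2.Rodrigues(np.array(d['rvec'],float))[0];t=np.array(d['tvec'],float).ravel()
    z=d['depth'];v,u=np.mgrid[:z.shape[0],:z.shape[1]]
    P=np.stack([(u-K[0,2])/K[0,0]*z,(v-K[1,2])/K[1,1]*z,z],-1)
    W=(P-t)@R; W[z==0]=np.nan
    return W
E
python3 - <<'E'
from h import *
for n in ['top','scene']:
    d=grab(n); save(d,n+'0.png'); np.savez(n+'0.npz',W=cloud(d),**d)
s=read_state(); print(s['clock'],s['position'],s['ee_rot'],s['gripper_width'])
E
```

```text
0.1 [221.64136002 583.82672049 230.34192233] [ 9.83573687e-01 -1.80504416e-01 -1.05947040e-04  9.72641756e-04] 85.49618050218086
```

View pics/top0.png

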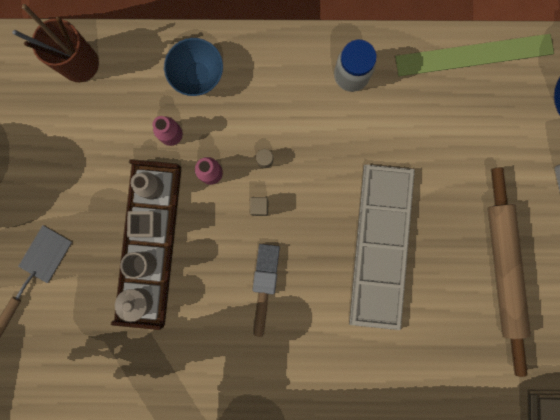

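View pics/scene0.png

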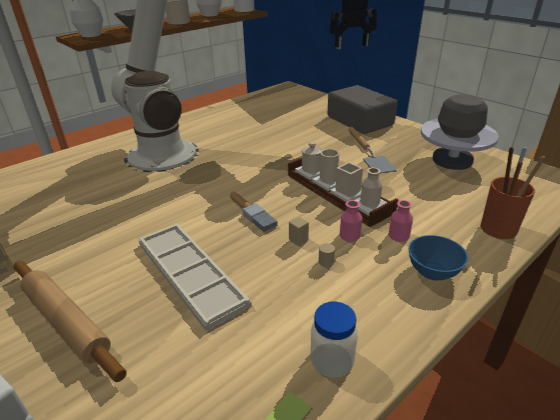

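The top view has robot-near at the bottom. The rack is on the left, centred near px (148,245), and holds jar, beaker, box vase and bottle from near to far. The setter is at px (382,247), and the pink look-alikes are at (167,130) and (208,170). The scene view agrees.

```bash
cat > m.py <<'E'
from h import *
W=np.load('top0.npz')['W']; im=np.load('top0.npz')['image'].astype(int)
d=np.load('top0.npz')
K=d['camera_matrix'];R=cv2.Rodrigues(d['rvec'])[0];t=d['tvec'].ravel()
def ray(u,v,z):
    c=-R.T@t; r=R.T@np.array([(u-K[0,2])/K[0,0],(v-K[1,2])/K[1,1],1]); return c+r*(z-c[2])/r[2]
print('cam',-R.T@t, 'table z',np.nanmedian(W[:,:,2]), W[300,200],W[245,382])
hsv=cv2.cvtColor(d['image'],cv2.COLOR_RGB2HSV)
def box(m,z,n):
    c=max(cv2.findContours(m.astype(np.uint8),0,2)[0],key=cv2.contourArea)
    p=np.array([ray(*q[0],z)[:2] for q in c],np.float32); (cx,cy),(w,h),a=cv2.minAreaRect(p)
    b=cv2.boxPoints(((cx,cy),(w,h),a)); e=max((b[1]-b[0],b[2]-b[1]),key=np.linalg.norm)
    if e[0]<0:e=-e
    print(n,cx,cy,w,h,'yaw',np.degrees(np.arctan2(e[1],e[0])))
    return cx,cy,np.arctan2(e[1],e[0])
roi=np.zeros((420,560),bool); roi[145:345,330:435]=1
s=box(roi&(hsv[...,1]<75)&(hsv[...,2]>90),19,'setter')
box(roi&(W[...,2]>10)&(W[...,2]<28),19,'setter-depth')
roi[:]=0; roi[145:345,100:190]=1
r=box(roi&(W[...,2]>12)&(W[...,2]<130),25,'rack-depth')
m=roi&(hsv[...,2]<90)&((hsv[...,0]<12)|(hsv[...,0]>165))&(hsv[...,1]>90)
box(m,25,'rack-colour')
for o,n in ((s,'cell'),(r,'pad')):
    for x in (-105,-35,35,105): print(n,x,np.round([o[0]+x*np.cos(o[2]),o[1]+x*np.sin(o[2])],1))
# pots: points above 55 mm within rack
q=roi&(W[...,2]>58); n,l=cv2.connectedComponents(q.astype(np.uint8))
for i in range(1,n):
    P=W[l==i]
    if len(P)>20:
        top=P[P[:,2]>np.nanmax(P[:,2])-8]
        print(i,len(P),'c',P.mean(0).round(1),'min',P.min(0).round(1),'max',P.max(0).round(1),'top',((top.max(0)+top.min(0))/2).round(1),(top.max(0)-top.min(0)).round(1))
E
python3 m.py
```

```text
cam [ 510.57083694  -38.26779625 1010.88273089] table z 0.24342902368567698 [4.06598861e+02 1.19632973e+02 1.20727495e-01] [ 512.76139983 -218.0222455    21.45769206]
setter 510.9153137207031 -217.8653564453125 96.33814239501953 298.9976501464844 yaw -5.314104
setter-depth 511.1746826171875 -217.56089782714844 94.1093521118164 298.2705993652344 yaw -5.2399106
rack-depth 511.7718505859375 217.92807006835938 96.28083801269531 308.0572509765625 yaw -4.8596444
rack-colour 409.497314453125 196.7482452392578 79.05854034423828 169.63111877441406 yaw -37.8441
cell -105 [ 406.4 -208.1]
cell -35 [ 476.1 -214.6]
cell 35 [ 545.8 -221.1]
cell 105 [ 615.5 -227.6]
pad -105 [407.1 226.8]
pad -35 [476.9 220.9]
pad 35 [546.6 215. ]
pad 105 [616.4 209. ]
1 600 c [613.9 204.   92.3] min [593.7 186.7  58.5] max [638.2 229.5 114.7] top [616.5 210.5 110.7] [29.4 30.   8. ]
2 483 c [546.8 212.5  81.7] min [524.2 190.3  58.2] max [568.  236.2  93. ] top [546.1 213.1  89. ] [43.8 45.3  7.9]
3 478 c [475.1 218.5  86.7] min [452.6 196.1  58.1] max [497.  241.9 104. ] top [474.8 219.5 100. ] [44.4 44.9  7.9]
4 856 c [406.6 225.8  83.9] min [378.9 200.8  59. ] max [432.8 254.8 104.9] top [405.6 227.6 100.9] [17.  18.2  7.9]
```

Run:
```python
from h import *
W=np.load('top0.npz')['W']
for (x,y),zlo in (((546,213),82),((616,210),95)):
    m=(abs(W[...,0]-x)<34)&(abs(W[...,1]-y)<34)&(W[...,2]>zlo)
    print(cv2.minAreaRect(W[m][:,:2].astype(np.float32)), m.sum())
```

```text
((546.1398315429688, 213.2381591796875), (43.596012115478516, 45.64902114868164), 0.5900962948799133) 306
((616.20751953125, 210.16482543945312), (29.4387149810791, 28.57192039489746), 47.71845626831055) 251
```

{"op": "servo_tool", "data": {
  "rotation": [
    [0, 0, 0.0222],
    [0, 0, 0.0444],
    [0, 0, 0.0444],
    [0, 0, 0.0444],
    [0, 0, 0.0444],
    [0, 0, 0.0444]
  ],
  "slide": [
    [0.2, -0.19, 0],
    [0.4, -0.38, 0],
    [0.6, -0.57, 0],
    [0.8, -0.76, 0],
    [0.987, -0.9345, 0],
    [0.987, -0.9345, 0]
  ],
  "grip": [1, 1, 1, 1, 1, 1]
}}

```text
clock: 0.85
position: [420.9, 394.8, 230.8]
ee_rot: [0.999, -0.044, -0.0, 0.001]
contact_force: [0.4, 0.7, -0.1]
gripper_width: 85.2
grasp_force: 0.0
```

{"op": "servo_tool", "data": {
  "rotation": [
    [0, 0, 0],
    [0, 0, 0],
    [0, 0, 0],
    [0, 0, 0],
    [0, 0, 0],
    [0, 0, 0]
  ],
  "slide": [
    [0.2, -0.19, 0],
    [0.4, -0.38, 0],
    [0.6, -0.57, 0],
    [0.8, -0.76, 0],
    [0.987, -0.9345, 0],
    [0.987, -0.9345, 0]
  ],
  "grip": [1, 1, 1, 1, 1, 1]
}}

```text
clock: 1.6
position: [618.0, 208.6, 229.9]
ee_rot: [0.999, -0.044, -0.001, 0.0]
contact_force: [0.0, 0.3, -0.6]
gripper_width: 85.5
grasp_force: 0.0
```

```bash
cat >> h.py <<'E'
from scipy.spatial.transform import Rotation as Ro
def wcloud():
    s=read_state(); d=get_image('wrist'); H=np.array(d['hand_eye']);K=d['camera_matrix'];z=d['depth']
    v,u=np.mgrid[:z.shape[0],:z.shape[1]]
    P=np.stack([(u-K[0,2])/K[0,0]*z,(v-K[1,2])/K[1,1]*z,z],-1)
    P=P@H[:3,:3].T+H[:3,3]; W=Ro.from_quat(s['ee_rot']).apply(P.reshape(-1,3)).reshape(P.shape)+np.array(s['position'])
    W[z==0]=np.nan; return s,d,W
E
python3 - <<'E'
from h import *
s,d,W=wcloud(); save(d,'w1.png'); print(s['position'],np.degrees(Ro.from_quat(s['ee_rot']).as_rotvec()))
for (x,y),lo,hi in (((546,213),82,95),((616,210),100,120),((475,219),92,110),((406,227),92,110)):
    m=(abs(W[...,0]-x)<34)&(abs(W[...,1]-y)<34)&(W[...,2]>lo)&(W[...,2]<hi)
    if m.sum()>20: print((x,y),cv2.minAreaRect(W[m][:,:2].astype(np.float32)), W[m].max(0), m.sum())
E
```

```text
[617.98777408 208.62035267 229.91649416] [ 1.79770477e+02 -7.89870445e+00 -1.25371903e-01]
(546, 213) ((548.8164672851562, 210.45860290527344), (45.33103942871094, 43.91844940185547), 0.5816326141357422) [571.49849992 232.57491871  90.62530383] 1352
(616, 210) ((619.124267578125, 207.382568359375), (29.35330581665039, 30.46364974975586), 86.24236297607422) [634.30462554 222.12930687 113.67078596] 1273
(475, 219) ((478.0091247558594, 216.82737731933594), (45.43220901489258, 45.877017974853516), 66.62287902832031) [502.12535742 239.2252177  103.09161347] 1121
(406, 227) ((416.29803466796875, 225.49305725097656), (3.8773043155670166, 8.720626831054688), 1.2394477128982544) [418.29273863 229.82117372  98.16963761] 21
```

View pics/w1.png

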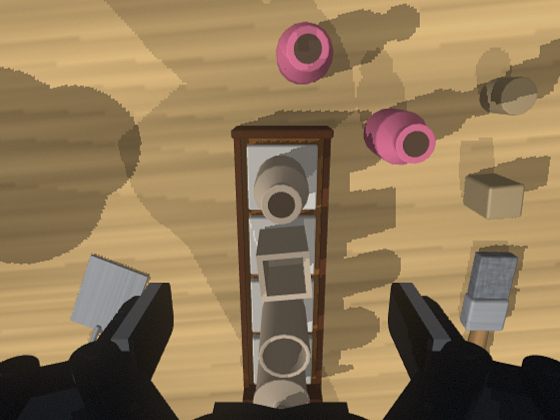

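The wrist view shows the bottle at px (281,205), central between the fingers, with the box vase at (284,275) and the beaker at (284,355). The pink jars are clear of the finger path. The wrist and top-camera estimates agree to about 1 mm relative to the tool, so I'm descending.

{"op": "servo_tool", "data": {
  "rotation": [
    [0, 0, 0],
    [0, 0, 0],
    [0, 0, 0],
    [0, 0, 0],
    [0, 0, 0],
    [0, 0, 0],
    [0, 0, 0],
    [0, 0, 0]
  ],
  "slide": [
    [0.005, -0.005, -0.2],
    [0.005, -0.005, -0.4],
    [0.005, -0.005, -0.6],
    [0.005, -0.005, -0.75],
    [0.005, -0.005, -0.85],
    [0.005, -0.005, -0.92],
    [0.005, -0.005, -0.945],
    [0.005, -0.005, -0.945]
  ],
  "grip": [1, 1, 1, 1, 1, 1, 1, 1]
}}

```text
clock: 2.65
position: [617.6, 210.0, 42.6]
ee_rot: [0.999, -0.042, 0.0, -0.0]
contact_force: [0.1, 0.6, -0.9]
gripper_width: 85.7
grasp_force: 0.0
```

{"op": "servo_tool", "data": {
  "rotation": [
    [0, 0, 0],
    [0, 0, 0],
    [0, 0, 0],
    [0, 0, 0],
    [0, 0, 0],
    [0, 0, 0],
    [0, 0, 0],
    [0, 0, 0]
  ],
  "slide": [
    [0, 0, 0],
    [0, 0, 0],
    [0, 0, 0],
    [0, 0, 0],
    [0, 0, 0],
    [0, 0, 0],
    [0, 0, 0],
    [0, 0, 0]
  ],
  "grip": [0.3, 0.2, 0.1, 0, -0.1, -0.2, -0.3, -0.3]
}}

```text
clock: 3.65
position: [618.0, 209.5, 43.2]
ee_rot: [0.999, -0.042, 0.001, -0.0]
contact_force: [-0.8, -1.7, 6.2]
gripper_width: 44.4
grasp_force: 61.9
```

{"op": "servo_tool", "data": {
  "rotation": [
    [0, 0, 0],
    [0, 0, 0],
    [0, 0, 0],
    [0, 0, 0]
  ],
  "slide": [
    [0, 0, 0.05],
    [0, 0, 0.2],
    [0, 0, 0.4],
    [0, 0, 0.5]
  ],
  "grip": [-0.3, -0.3, -0.3, -0.3]
}}

```text
clock: 4.15
position: [618.2, 210.1, 144.6]
ee_rot: [0.999, -0.042, 0.001, -0.001]
contact_force: [-0.2, 0.5, -0.4]
gripper_width: 44.2
grasp_force: 61.3
```

{"op": "servo_tool", "data": {
  "rotation": [
    [0, 0, 0],
    [0, 0, 0],
    [0, 0, 0],
    [0, 0, 0],
    [0, 0, 0]
  ],
  "slide": [
    [-0.04, -0.08, 0],
    [-0.12, -0.236, 0],
    [-0.2, -0.396, 0],
    [-0.28, -0.556, 0],
    [-0.352, -0.696, 0]
  ],
  "grip": [-0.3, -0.3, -0.3, -0.3, -0.3]
}}

```text
clock: 4.78
position: [544.4, 68.0, 140.4]
ee_rot: [0.999, -0.043, -0.002, 0.001]
contact_force: [0.4, -0.1, -1.8]
gripper_width: 44.0
grasp_force: 61.3
```

{"op": "servo_tool", "data": {
  "rotation": [
    [0, 0, 0],
    [0, 0, 0],
    [0, 0, 0],
    [0, 0, 0]
  ],
  "slide": [
    [-0.088, -0.174, 0],
    [-0.176, -0.348, 0],
    [-0.264, -0.522, 0],
    [-0.352, -0.696, 0]
  ],
  "grip": [-0.3, -0.3, -0.3, -0.3]
}}

```text
clock: 5.28
position: [473.8, -70.5, 140.7]
ee_rot: [0.999, -0.042, -0.002, 0.0]
contact_force: [0.2, 0.3, -1.6]
gripper_width: 44.4
grasp_force: 61.3
```

{"op": "servo_tool", "data": {
  "rotation": [
    [0, 0, 0],
    [0, 0, 0],
    [0, 0, 0],
    [0, 0, 0],
    [0, 0, 0],
    [0, 0, 0]
  ],
  "slide": [
    [-0.088, -0.174, 0],
    [-0.176, -0.348, 0],
    [-0.264, -0.522, 0],
    [-0.32, -0.634, 0],
    [-0.352, -0.696, 0],
    [-0.352, -0.696, 0]
  ],
  "grip": [-0.3, -0.3, -0.3, -0.3, -0.3, -0.3]
}}

```text
clock: 6.02
position: [405.1, -208.4, 141.6]
ee_rot: [0.999, -0.043, -0.001, -0.0]
contact_force: [-0.1, 1.2, -0.2]
gripper_width: 44.6
grasp_force: 61.4
```

{"op": "servo_tool", "data": {
  "rotation": [
    [0, 0, 0],
    [0, 0, 0],
    [0, 0, 0],
    [0, 0, 0],
    [0, 0, 0],
    [0, 0, 0]
  ],
  "slide": [
    [0, 0, -0.15],
    [0, 0, -0.3],
    [0, 0, -0.4],
    [0, 0, -0.48],
    [0, 0, -0.52],
    [0, 0, -0.52]
  ],
  "grip": [-0.3, -0.3, -0.3, -0.3, -0.3, -0.3]
}}

```text
clock: 6.78
position: [406.4, -207.7, 37.9]
ee_rot: [0.999, -0.041, -0.001, -0.0]
contact_force: [0.9, -0.5, 0.2]
gripper_width: 44.2
grasp_force: 61.3
```

{"op": "servo_tool", "data": {
  "rotation": [
    [0, 0, 0],
    [0, 0, 0],
    [0, 0, 0],
    [0, 0, 0]
  ],
  "slide": [
    [0, 0, -0.015],
    [0, 0, -0.03],
    [0, 0, -0.035],
    [0, 0, -0.035]
  ],
  "grip": [-0.3, -0.3, -0.3, -0.3]
}}

```text
clock: 7.28
position: [406.4, -208.1, 31.4]
ee_rot: [0.999, -0.042, 0.0, 0.0]
contact_force: [-0.7, 0.7, -1.4]
gripper_width: 44.7
grasp_force: 61.3
```

Run:
```python
from h import *
s,d,W=wcloud(); save(d,'w2.png'); print(s['position'],s['contact_force'])
```

```text
[ 406.38043436 -208.13891386   31.38508138] [-0.6592638   0.67279305 -1.36791777]
```

View pics/w2.png

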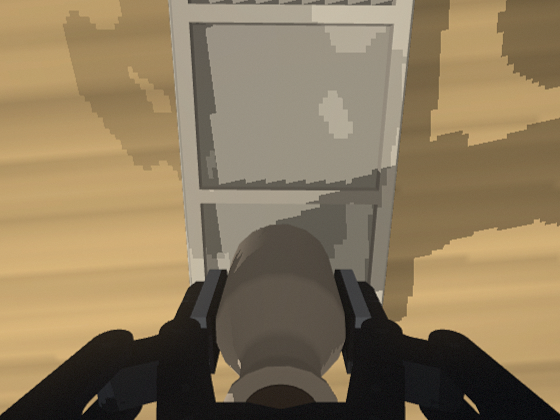

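The bottle is upright over the nearest cell. Its far edge is at row 225, with the ridge at about row 200. The bottle is centred at col 283 and the cell at about 290, so I'm shifting 2 mm toward -y and lowering to contact.

{"op": "servo_tool", "data": {
  "rotation": [
    [0, 0, 0],
    [0, 0, 0],
    [0, 0, 0]
  ],
  "slide": [
    [0, -0.01, 0],
    [0, -0.01, -0.005],
    [0, -0.01, -0.005]
  ],
  "grip": [-0.3, -0.3, -0.3]
}}

```text
clock: 7.7
position: [406.6, -210.4, 31.1]
ee_rot: [0.999, -0.042, 0.0, 0.0]
contact_force: [-0.3, 0.0, 5.5]
gripper_width: 44.4
grasp_force: 62.2
```

{"op": "servo_tool", "data": {
  "rotation": [
    [0, 0, 0],
    [0, 0, 0]
  ],
  "slide": [
    [0, 0, -0.005],
    [0, 0, -0.005]
  ],
  "grip": [-0.3, -0.3]
}}

```text
clock: 7.95
position: [406.7, -210.4, 31.0]
ee_rot: [0.999, -0.042, 0.0, 0.0]
contact_force: [-3.6, 2.4, 14.0]
gripper_width: 44.7
grasp_force: 63.2
```

{"op": "servo_tool", "data": {
  "rotation": [
    [0, 0, 0],
    [0, 0, 0],
    [0, 0, 0],
    [0, 0, 0],
    [0, 0, 0],
    [0, 0, 0],
    [0, 0, 0],
    [0, 0, 0]
  ],
  "slide": [
    [0, 0, 0.005],
    [0, 0, 0.005],
    [0, 0, 0.005],
    [0, 0, 0.005],
    [0, 0, 0.005],
    [0, 0, 0.005],
    [0, 0, 0.005],
    [0, 0, 0.015]
  ],
  "grip": [-0.3, 0.2, 0.4, 0.6, 0.8, 1, 1, 1]
}}

```text
clock: 8.95
position: [406.3, -210.1, 32.3]
ee_rot: [0.999, -0.042, -0.0, -0.0]
contact_force: [0.4, -0.8, 0.5]
gripper_width: 85.2
grasp_force: 0.0
```

{"op": "servo_tool", "data": {
  "rotation": [
    [0, 0, 0],
    [0, 0, 0],
    [0, 0, 0],
    [0, 0, 0]
  ],
  "slide": [
    [0, 0, 0.1],
    [0, 0, 0.3],
    [0, 0, 0.55],
    [0, 0, 0.55]
  ],
  "grip": [1, 1, 1, 1]
}}

```text
clock: 9.45
position: [409.1, -210.6, 146.3]
ee_rot: [0.999, -0.042, 0.005, 0.001]
contact_force: [-0.6, 0.2, -0.6]
gripper_width: 85.1
grasp_force: 0.0
```

{"op": "servo_tool", "data": {
  "rotation": [
    [0, 0, 0.007],
    [0, 0, 0.015],
    [0, 0, 0.015],
    [0, 0, 0.015]
  ],
  "slide": [
    [0.05, 0.15, 0],
    [0.11, 0.33, 0],
    [0.17, 0.51, 0],
    [0.235, 0.704, 0]
  ],
  "grip": [1, 1, 1, 1]
}}

```text
clock: 9.95
position: [452.9, -68.2, 141.5]
ee_rot: [1.0, 0.005, -0.001, 0.0]
contact_force: [1.0, -0.5, 0.1]
gripper_width: 85.3
grasp_force: 0.0
```

{"op": "servo_tool", "data": {
  "rotation": [
    [0, 0, 0],
    [0, 0, 0],
    [0, 0, 0],
    [0, 0, 0]
  ],
  "slide": [
    [0.06, 0.176, 0],
    [0.118, 0.352, 0],
    [0.176, 0.528, 0],
    [0.235, 0.704, 0]
  ],
  "grip": [1, 1, 1, 1]
}}

```text
clock: 10.45
position: [500.0, 72.5, 141.3]
ee_rot: [1.0, 0.005, -0.001, 0.0]
contact_force: [0.5, -0.1, 0.1]
gripper_width: 85.3
grasp_force: 0.0
```

{"op": "servo_tool", "data": {
  "rotation": [
    [0, 0, 0],
    [0, 0, 0],
    [0, 0, 0],
    [0, 0, 0],
    [0, 0, 0],
    [0, 0, 0]
  ],
  "slide": [
    [0.06, 0.176, 0],
    [0.118, 0.352, 0],
    [0.176, 0.528, 0],
    [0.22, 0.66, 0],
    [0.235, 0.704, 0],
    [0.235, 0.704, 0]
  ],
  "grip": [1, 1, 1, 1, 1, 1]
}}

```text
clock: 11.2
position: [546.9, 212.1, 141.4]
ee_rot: [1.0, 0.005, -0.001, 0.0]
contact_force: [0.8, -0.4, -0.3]
gripper_width: 85.3
grasp_force: 0.0
```

Run:
```python
from h import *
s,d,W=wcloud(); save(d,'w3.png'); p=s['position']; print(p,Ro.from_quat(s['ee_rot']).as_matrix()[:,1])
m=(abs(W[...,0]-546)<34)&(abs(W[...,1]-213)<34)&(W[...,2]>80)&(W[...,2]<98)
r=cv2.minAreaRect(W[m][:,:2].astype(np.float32)); print(r,np.array(r[0])-p[:2])
d=get_image('top'); save(d,'top1.png'); C=cloud(d)
m=(abs(C[...,0]-406)<34)&(abs(C[...,1]+210)<40)&(C[...,2]>85); print('bottle',cv2.minAreaRect(C[m][:,:2].astype(np.float32)),C[m].max(0))
```

```text
[546.85772919 212.10221838 141.3983972 ] [ 1.06648895e-02 -9.99942712e-01  9.12281405e-04]
((548.9347534179688, 210.6348419189453), (44.684783935546875, 44.17123794555664), 0.42385855317115784) [ 2.07702423 -1.46737646]
bottle ((405.52532958984375, -208.1272735595703), (29.187223434448242, 28.802326202392578), 46.37287902832031) [ 420.05619375 -193.29382837  102.7842413 ]
```

{"op": "servo_tool", "data": {
  "rotation": [
    [0, 0, 0],
    [0, 0, 0],
    [0, 0, 0],
    [0, 0, 0],
    [0, 0, 0],
    [0, 0, 0]
  ],
  "slide": [
    [0.005, -0.005, -0.1],
    [0.005, -0.005, -0.25],
    [0.005, -0.005, -0.4],
    [0.005, -0.005, -0.48],
    [0.005, -0.005, -0.5],
    [0.005, -0.005, -0.5]
  ],
  "grip": [1, 1, 1, 1, 1, 1]
}}

```text
clock: 12.05
position: [548.9, 211.3, 43.0]
ee_rot: [1.0, 0.005, 0.001, -0.0]
contact_force: [-0.5, 0.5, -0.3]
gripper_width: 85.6
grasp_force: 0.0
```

{"op": "servo_tool", "data": {
  "rotation": [
    [0, 0, 0],
    [0, 0, 0],
    [0, 0, 0],
    [0, 0, 0],
    [0, 0, 0],
    [0, 0, 0],
    [0, 0, 0],
    [0, 0, 0]
  ],
  "slide": [
    [0, 0, 0],
    [0, 0, 0],
    [0, 0, 0],
    [0, 0, 0],
    [0, 0, 0],
    [0, 0, 0],
    [0, 0, 0],
    [0, 0, 0]
  ],
  "grip": [0.3, 0.2, 0.1, 0, -0.1, -0.2, -0.3, -0.3]
}}

```text
clock: 13.05
position: [548.7, 211.5, 42.9]
ee_rot: [1.0, 0.005, 0.0, -0.0]
contact_force: [-1.4, 0.5, 4.8]
gripper_width: 43.4
grasp_force: 61.1
```

{"op": "servo_tool", "data": {
  "rotation": [
    [0, 0, 0],
    [0, 0, 0],
    [0, 0, 0],
    [0, 0, 0]
  ],
  "slide": [
    [0, 0, 0.05],
    [0, 0, 0.2],
    [0, 0, 0.4],
    [0, 0, 0.5]
  ],
  "grip": [-0.3, -0.3, -0.3, -0.3]
}}

```text
clock: 13.55
position: [548.9, 211.6, 144.4]
ee_rot: [1.0, 0.005, 0.001, -0.001]
contact_force: [1.3, -0.6, -1.2]
gripper_width: 43.7
grasp_force: 61.1
```

{"op": "servo_tool", "data": {
  "rotation": [
    [0, 0, 0],
    [0, 0, 0],
    [0, 0, -0.007],
    [0, 0, -0.015],
    [0, 0, -0.015]
  ],
  "slide": [
    [-0.015, -0.08, 0],
    [-0.04, -0.24, 0],
    [-0.066, -0.4, 0],
    [-0.093, -0.56, 0],
    [-0.119, -0.713, 0]
  ],
  "grip": [-0.3, -0.3, -0.3, -0.3, -0.3]
}}

```text
clock: 14.18
position: [522.5, 66.4, 140.4]
ee_rot: [0.999, -0.043, -0.002, 0.001]
contact_force: [-0.9, -0.9, -2.3]
gripper_width: 43.3
grasp_force: 61.1
```

{"op": "servo_tool", "data": {
  "rotation": [
    [0, 0, 0],
    [0, 0, 0],
    [0, 0, 0],
    [0, 0, 0]
  ],
  "slide": [
    [-0.03, -0.178, 0],
    [-0.06, -0.356, 0],
    [-0.09, -0.535, 0],
    [-0.119, -0.713, 0]
  ],
  "grip": [-0.3, -0.3, -0.3, -0.3]
}}

```text
clock: 14.68
position: [498.4, -75.8, 140.5]
ee_rot: [0.999, -0.042, -0.002, 0.0]
contact_force: [0.3, 0.2, -1.4]
gripper_width: 43.6
grasp_force: 61.1
```

{"op": "servo_tool", "data": {
  "rotation": [
    [0, 0, 0],
    [0, 0, 0],
    [0, 0, 0],
    [0, 0, 0],
    [0, 0, 0],
    [0, 0, 0]
  ],
  "slide": [
    [-0.03, -0.178, 0],
    [-0.06, -0.356, 0],
    [-0.09, -0.535, 0],
    [-0.11, -0.66, 0],
    [-0.119, -0.713, 0],
    [-0.119, -0.713, 0]
  ],
  "grip": [-0.3, -0.3, -0.3, -0.3, -0.3, -0.3]
}}

```text
clock: 15.42
position: [475.9, -216.8, 141.4]
ee_rot: [0.999, -0.043, -0.001, -0.0]
contact_force: [0.7, 0.2, -0.4]
gripper_width: 43.3
grasp_force: 61.2
```

{"op": "servo_tool", "data": {
  "rotation": [
    [0, 0, 0],
    [0, 0, 0],
    [0, 0, 0],
    [0, 0, 0],
    [0, 0, 0],
    [0, 0, 0],
    [0, 0, 0],
    [0, 0, 0]
  ],
  "slide": [
    [0, 0, -0.15],
    [0, 0, -0.3],
    [0, 0, -0.4],
    [0, 0, -0.48],
    [0, 0, -0.52],
    [0, 0, -0.54],
    [0, 0, -0.55],
    [0, 0, -0.55]
  ],
  "grip": [-0.3, -0.3, -0.3, -0.3, -0.3, -0.3, -0.3, -0.3]
}}

```text
clock: 16.42
position: [477.2, -216.5, 32.7]
ee_rot: [0.999, -0.042, 0.0, 0.0]
contact_force: [-0.5, 0.5, -0.2]
gripper_width: 43.4
grasp_force: 61.2
```

Now at commanded z 32.3. The last 2–3 mm go to contact.

{"op": "servo_tool", "data": {
  "rotation": [
    [0, 0, 0],
    [0, 0, 0],
    [0, 0, 0]
  ],
  "slide": [
    [0, 0, -0.005],
    [0, 0, -0.01],
    [0, 0, -0.01]
  ],
  "grip": [-0.3, -0.3, -0.3]
}}

```text
clock: 16.8
position: [477.2, -216.6, 30.9]
ee_rot: [0.999, -0.042, 0.0, 0.0]
contact_force: [-0.8, 0.3, 4.0]
gripper_width: 43.4
grasp_force: 61.4
```

{"op": "servo_tool", "data": {
  "rotation": [
    [0, 0, 0],
    [0, 0, 0]
  ],
  "slide": [
    [0, 0, -0.0025],
    [0, 0, -0.0025]
  ],
  "grip": [-0.3, -0.3]
}}

```text
clock: 17.05
position: [477.2, -216.6, 30.9]
ee_rot: [0.999, -0.042, 0.0, 0.0]
contact_force: [-1.5, 1.4, 7.7]
gripper_width: 43.7
grasp_force: 62.1
```

{"op": "servo_tool", "data": {
  "rotation": [
    [0, 0, 0],
    [0, 0, 0],
    [0, 0, 0],
    [0, 0, 0],
    [0, 0, 0],
    [0, 0, 0],
    [0, 0, 0],
    [0, 0, 0]
  ],
  "slide": [
    [0, 0, 0.0025],
    [0, 0, 0.0025],
    [0, 0, 0.0025],
    [0, 0, 0.0025],
    [0, 0, 0.0025],
    [0, 0, 0.0025],
    [0, 0, 0.0025],
    [0, 0, 0.0125]
  ],
  "grip": [-0.3, 0.2, 0.4, 0.6, 0.8, 1, 1, 1]
}}

```text
clock: 18.05
position: [476.8, -216.5, 32.3]
ee_rot: [0.999, -0.042, -0.0, -0.0]
contact_force: [0.7, 1.3, 0.7]
gripper_width: 85.5
grasp_force: 0.0
```

{"op": "servo_tool", "data": {
  "rotation": [
    [0, 0, 0],
    [0, 0, 0],
    [0, 0, 0],
    [0, 0, 0]
  ],
  "slide": [
    [0, 0, 0.1],
    [0, 0, 0.3],
    [0, 0, 0.55],
    [0, 0, 0.55]
  ],
  "grip": [1, 1, 1, 1]
}}

```text
clock: 18.55
position: [479.8, -217.1, 146.8]
ee_rot: [0.999, -0.041, 0.005, 0.001]
contact_force: [-0.3, -0.7, -0.4]
gripper_width: 85.2
grasp_force: 0.0
```

{"op": "servo_tool", "data": {
  "rotation": [
    [0, 0, 0],
    [0, 0, 0],
    [0, 0, 0],
    [0, 0, 0]
  ],
  "slide": [
    [0, 0.15, 0],
    [0, 0.33, 0],
    [0, 0.53, 0],
    [0, 0.724, 0]
  ],
  "grip": [1, 1, 1, 1]
}}

```text
clock: 19.05
position: [476.2, -70.6, 141.5]
ee_rot: [0.999, -0.042, -0.001, 0.0]
contact_force: [-0.4, -0.6, 0.7]
gripper_width: 85.3
grasp_force: 0.0
```

{"op": "servo_tool", "data": {
  "rotation": [
    [0, 0, 0],
    [0, 0, 0],
    [0, 0, 0],
    [0, 0, 0]
  ],
  "slide": [
    [0, 0.18, 0],
    [0, 0.36, 0],
    [0, 0.54, 0],
    [0, 0.724, 0]
  ],
  "grip": [1, 1, 1, 1]
}}

```text
clock: 19.55
position: [476.2, 74.1, 141.5]
ee_rot: [0.999, -0.042, -0.001, 0.0]
contact_force: [0.4, -0.5, -0.1]
gripper_width: 85.5
grasp_force: 0.0
```

{"op": "servo_tool", "data": {
  "rotation": [
    [0, 0, 0],
    [0, 0, 0],
    [0, 0, 0],
    [0, 0, 0],
    [0, 0, 0],
    [0, 0, 0]
  ],
  "slide": [
    [0, 0.18, 0],
    [0, 0.36, 0],
    [0, 0.54, 0],
    [0, 0.67, 0],
    [0, 0.724, 0],
    [0, 0.724, 0]
  ],
  "grip": [1, 1, 1, 1, 1, 1]
}}

```text
clock: 20.3
position: [476.6, 217.8, 141.7]
ee_rot: [0.999, -0.042, -0.001, 0.0]
contact_force: [-0.2, -1.0, -0.0]
gripper_width: 85.5
grasp_force: 0.0
```

Run:
```python
from h import *
s,d,W=wcloud(); p=s['position']; print(p)
m=(abs(W[...,0]-476)<34)&(abs(W[...,1]-218)<34)&(W[...,2]>92)&(W[...,2]<110)
r=cv2.minAreaRect(W[m][:,:2].astype(np.float32)); print(r,np.array(r[0])-p[:2])
d=get_image('top'); save(d,'top2.png'); C=cloud(d)
for x,y,z in ((406,-208,85),(476,-215,66)):
    m=(abs(C[...,0]-x)<34)&(abs(C[...,1]-y)<40)&(C[...,2]>z); print(cv2.minAreaRect(C[m][:,:2].astype(np.float32)),C[m].max(0))
```

```text
[476.5677372  217.83742038 141.68886201]
((478.0306701660156, 216.92417907714844), (45.616546630859375, 45.288246154785156), 54.536258697509766) [ 1.46293297 -0.9132413 ]
((405.5718688964844, -208.02328491210938), (28.760435104370117, 29.17428207397461), 42.8906364440918) [ 419.90333425 -193.52969511  102.20729372]
((474.77764892578125, -214.1355743408203), (44.84368896484375, 43.87000274658203), 84.8414077758789) [ 498.49432546 -190.13542406   80.2947022 ]
```

{"op": "servo_tool", "data": {
  "rotation": [
    [0, 0, 0],
    [0, 0, 0],
    [0, 0, 0],
    [0, 0, 0],
    [0, 0, 0],
    [0, 0, 0]
  ],
  "slide": [
    [0.005, -0.0025, -0.1],
    [0.005, -0.0025, -0.25],
    [0.005, -0.0025, -0.4],
    [0.005, -0.0025, -0.48],
    [0.005, -0.0025, -0.5],
    [0.005, -0.0025, -0.5]
  ],
  "grip": [1, 1, 1, 1, 1, 1]
}}

```text
clock: 21.15
position: [478.3, 217.0, 42.7]
ee_rot: [0.999, -0.042, 0.0, -0.0]
contact_force: [-0.5, 0.5, -0.3]
gripper_width: 85.3
grasp_force: 0.0
```

{"op": "servo_tool", "data": {
  "rotation": [
    [0, 0, 0],
    [0, 0, 0],
    [0, 0, 0],
    [0, 0, 0],
    [0, 0, 0],
    [0, 0, 0],
    [0, 0, 0],
    [0, 0, 0]
  ],
  "slide": [
    [0, 0, 0],
    [0, 0, 0],
    [0, 0, 0],
    [0, 0, 0],
    [0, 0, 0],
    [0, 0, 0],
    [0, 0, 0],
    [0, 0, 0]
  ],
  "grip": [0.3, 0.2, 0.1, 0, -0.1, -0.2, -0.3, -0.3]
}}

```text
clock: 22.15
position: [478.2, 217.6, 43.2]
ee_rot: [0.999, -0.042, 0.0, -0.0]
contact_force: [-2.0, -0.7, 4.1]
gripper_width: 45.3
grasp_force: 59.9
```

{"op": "servo_tool", "data": {
  "rotation": [
    [0, 0, 0],
    [0, 0, 0],
    [0, 0, 0],
    [0, 0, 0]
  ],
  "slide": [
    [0, 0, 0.05],
    [0, 0, 0.2],
    [0, 0, 0.4],
    [0, 0, 0.5]
  ],
  "grip": [-0.3, -0.3, -0.3, -0.3]
}}

```text
clock: 22.65
position: [478.6, 218.0, 144.8]
ee_rot: [0.999, -0.042, 0.001, -0.001]
contact_force: [-0.1, -0.4, -1.0]
gripper_width: 45.4
grasp_force: 60.6
```

{"op": "servo_tool", "data": {
  "rotation": [
    [0, 0, 0],
    [0, 0, 0],
    [0, 0, 0],
    [0, 0, 0],
    [0, 0, 0]
  ],
  "slide": [
    [0.013, -0.08, 0],
    [0.039, -0.245, 0],
    [0.065, -0.41, 0],
    [0.091, -0.575, 0],
    [0.116, -0.734, 0]
  ],
  "grip": [-0.3, -0.3, -0.3, -0.3, -0.3]
}}

```text
clock: 23.28
position: [500.0, 68.3, 140.8]
ee_rot: [0.999, -0.042, -0.002, 0.001]
contact_force: [0.1, -0.3, -0.6]
gripper_width: 45.4
grasp_force: 60.6
```

{"op": "servo_tool", "data": {
  "rotation": [
    [0, 0, 0],
    [0, 0, 0],
    [0, 0, 0],
    [0, 0, 0]
  ],
  "slide": [
    [0.029, -0.184, 0],
    [0.058, -0.367, 0],
    [0.087, -0.551, 0],
    [0.116, -0.734, 0]
  ],
  "grip": [-0.3, -0.3, -0.3, -0.3]
}}

```text
clock: 23.78
position: [522.9, -78.3, 140.7]
ee_rot: [0.999, -0.042, -0.002, 0.0]
contact_force: [1.3, 0.1, -0.9]
gripper_width: 45.3
grasp_force: 60.6
```

{"op": "servo_tool", "data": {
  "rotation": [
    [0, 0, 0],
    [0, 0, 0],
    [0, 0, 0],
    [0, 0, 0],
    [0, 0, 0],
    [0, 0, 0]
  ],
  "slide": [
    [0.029, -0.184, 0],
    [0.058, -0.367, 0],
    [0.087, -0.551, 0],
    [0.108, -0.68, 0],
    [0.116, -0.734, 0],
    [0.116, -0.734, 0]
  ],
  "grip": [-0.3, -0.3, -0.3, -0.3, -0.3, -0.3]
}}

```text
clock: 24.52
position: [546.6, -223.4, 141.2]
ee_rot: [0.999, -0.043, -0.001, -0.0]
contact_force: [0.5, 0.5, -0.9]
gripper_width: 45.5
grasp_force: 60.7
```

{"op": "servo_tool", "data": {
  "rotation": [
    [0, 0, 0],
    [0, 0, 0],
    [0, 0, 0],
    [0, 0, 0],
    [0, 0, 0],
    [0, 0, 0],
    [0, 0, 0],
    [0, 0, 0]
  ],
  "slide": [
    [0, 0, -0.15],
    [0, 0, -0.3],
    [0, 0, -0.4],
    [0, 0, -0.48],
    [0, 0, -0.52],
    [0, 0, -0.54],
    [0, 0, -0.55],
    [0, 0, -0.55]
  ],
  "grip": [-0.3, -0.3, -0.3, -0.3, -0.3, -0.3, -0.3, -0.3]
}}

```text
clock: 25.52
position: [547.9, -223.1, 32.7]
ee_rot: [0.999, -0.042, 0.0, 0.0]
contact_force: [0.6, -0.2, -1.4]
gripper_width: 45.5
grasp_force: 60.7
```

{"op": "servo_tool", "data": {
  "rotation": [
    [0, 0, 0],
    [0, 0, 0],
    [0, 0, 0]
  ],
  "slide": [
    [0, 0, -0.005],
    [0, 0, -0.01],
    [0, 0, -0.01]
  ],
  "grip": [-0.3, -0.3, -0.3]
}}

```text
clock: 25.9
position: [547.8, -223.1, 31.3]
ee_rot: [0.999, -0.042, 0.0, 0.0]
contact_force: [-1.5, 0.4, 3.9]
gripper_width: 45.3
grasp_force: 61.0
```

{"op": "servo_tool", "data": {
  "rotation": [
    [0, 0, 0],
    [0, 0, 0],
    [0, 0, 0],
    [0, 0, 0],
    [0, 0, 0],
    [0, 0, 0],
    [0, 0, 0],
    [0, 0, 0]
  ],
  "slide": [
    [0, 0, -0.002],
    [0, 0, 0],
    [0, 0, 0],
    [0, 0, 0],
    [0, 0, 0],
    [0, 0, 0],
    [0, 0, 0],
    [0, 0, 0.01]
  ],
  "grip": [-0.3, 0.2, 0.4, 0.6, 0.8, 1, 1, 1]
}}

```text
clock: 26.9
position: [547.5, -223.0, 32.2]
ee_rot: [0.999, -0.042, -0.0, -0.0]
contact_force: [0.9, -0.3, -0.1]
gripper_width: 85.4
grasp_force: 0.0
```

{"op": "servo_tool", "data": {
  "rotation": [
    [0, 0, 0],
    [0, 0, 0],
    [0, 0, 0],
    [0, 0, 0]
  ],
  "slide": [
    [0, 0, 0.1],
    [0, 0, 0.3],
    [0, 0, 0.55],
    [0, 0, 0.55]
  ],
  "grip": [1, 1, 1, 1]
}}

```text
clock: 27.4
position: [550.5, -223.6, 147.4]
ee_rot: [0.999, -0.041, 0.005, 0.001]
contact_force: [-0.5, -0.2, -0.6]
gripper_width: 85.6
grasp_force: 0.0
```

{"op": "servo_tool", "data": {
  "rotation": [
    [0, 0, 0],
    [0, 0, 0],
    [0, 0, 0],
    [0, 0, 0]
  ],
  "slide": [
    [-0.047, 0.15, 0],
    [-0.106, 0.34, 0],
    [-0.168, 0.54, 0],
    [-0.233, 0.748, 0]
  ],
  "grip": [1, 1, 1, 1]
}}

```text
clock: 27.9
position: [500.1, -72.4, 141.7]
ee_rot: [0.999, -0.042, -0.0, 0.0]
contact_force: [-0.8, -0.0, 0.0]
gripper_width: 85.5
grasp_force: 0.0
```

{"op": "servo_tool", "data": {
  "rotation": [
    [0, 0, 0],
    [0, 0, 0],
    [0, 0, 0],
    [0, 0, 0]
  ],
  "slide": [
    [-0.058, 0.187, 0],
    [-0.116, 0.374, 0],
    [-0.174, 0.561, 0],
    [-0.233, 0.748, 0]
  ],
  "grip": [1, 1, 1, 1]
}}

```text
clock: 28.4
position: [453.5, 77.2, 141.9]
ee_rot: [0.999, -0.042, -0.0, 0.0]
contact_force: [0.5, 0.5, -0.7]
gripper_width: 85.5
grasp_force: 0.0
```

{"op": "servo_tool", "data": {
  "rotation": [
    [0, 0, 0],
    [0, 0, 0],
    [0, 0, 0],
    [0, 0, 0],
    [0, 0, 0],
    [0, 0, 0]
  ],
  "slide": [
    [-0.058, 0.187, 0],
    [-0.116, 0.374, 0],
    [-0.174, 0.561, 0],
    [-0.215, 0.69, 0],
    [-0.233, 0.748, 0],
    [-0.233, 0.748, 0]
  ],
  "grip": [1, 1, 1, 1, 1, 1]
}}

```text
clock: 29.15
position: [407.5, 225.8, 142.0]
ee_rot: [0.999, -0.041, -0.0, 0.0]
contact_force: [0.6, 0.2, -0.6]
gripper_width: 85.0
grasp_force: 0.0
```

Run:
```python
from h import *
s,d,W=wcloud(); p=s['position']; print(p)
m=(abs(W[...,0]-408)<34)&(abs(W[...,1]-226)<34)&(W[...,2]>92)&(W[...,2]<112)
r=cv2.minAreaRect(W[m][:,:2].astype(np.float32)); print(r,np.array(r[0])-p[:2])
d=get_image('top'); save(d,'top3.png'); C=cloud(d)
for x,y,z in ((406,-208,85),(476,-215,66),(546,-221,78)):
    m=(abs(C[...,0]-x)<34)&(abs(C[...,1]-y)<40)&(C[...,2]>z); print(cv2.minAreaRect(C[m][:,:2].astype(np.float32)),C[m].max(0))
```

```text
[407.47532497 225.83387289 141.97122316]
((408.50152587890625, 225.8074493408203), (18.94198989868164, 18.71977996826172), 33.05660629272461) [ 1.02620091 -0.02642355]
((405.56298828125, -208.09024047851562), (28.920562744140625, 28.883663177490234), 44.043575286865234) [ 419.88128912 -193.38585817  102.24661048]
((474.76153564453125, -214.48777770996094), (45.10248947143555, 43.82175827026367), 84.81786346435547) [ 498.47637621 -190.09580147   79.46879184]
((544.6901245117188, -220.353271484375), (43.29353713989258, 44.320465087890625), 0.718892514705658) [ 566.27461308 -198.1607724    91.30967238]
```

{"op": "servo_tool", "data": {
  "rotation": [
    [0, 0, 0],
    [0, 0, 0],
    [0, 0, 0],
    [0, 0, 0],
    [0, 0, 0],
    [0, 0, 0]
  ],
  "slide": [
    [0.0025, 0, -0.1],
    [0.0025, 0, -0.25],
    [0.0025, 0, -0.4],
    [0.0025, 0, -0.5],
    [0.0025, 0, -0.525],
    [0.0025, 0, -0.525]
  ],
  "grip": [1, 1, 1, 1, 1, 1]
}}

```text
clock: 30.0
position: [408.7, 225.4, 37.5]
ee_rot: [0.999, -0.042, 0.0, 0.0]
contact_force: [-0.6, 0.5, 0.7]
gripper_width: 85.5
grasp_force: 0.0
```

{"op": "servo_tool", "data": {
  "rotation": [
    [0, 0, 0],
    [0, 0, 0],
    [0, 0, 0],
    [0, 0, 0],
    [0, 0, 0],
    [0, 0, 0],
    [0, 0, 0],
    [0, 0, 0]
  ],
  "slide": [
    [0, 0, 0],
    [0, 0, 0],
    [0, 0, 0],
    [0, 0, 0],
    [0, 0, 0],
    [0, 0, 0],
    [0, 0, 0],
    [0, 0, 0]
  ],
  "grip": [0.4, 0.3, 0.2, 0.1, 0, -0.1, -0.2, -0.2]
}}

```text
clock: 31.0
position: [408.8, 226.4, 38.6]
ee_rot: [0.999, -0.042, 0.001, -0.001]
contact_force: [-1.1, -0.7, 6.2]
gripper_width: 52.8
grasp_force: 61.0
```

{"op": "servo_tool", "data": {
  "rotation": [
    [0, 0, 0],
    [0, 0, 0],
    [0, 0, 0],
    [0, 0, 0]
  ],
  "slide": [
    [0, 0, 0.05],
    [0, 0, 0.2],
    [0, 0, 0.4],
    [0, 0, 0.525]
  ],
  "grip": [-0.2, -0.2, -0.2, -0.2]
}}

```text
clock: 31.5
position: [408.4, 226.1, 144.5]
ee_rot: [0.999, -0.042, 0.001, -0.001]
contact_force: [0.2, 0.2, -2.4]
gripper_width: 52.9
grasp_force: 63.2
```

{"op": "servo_tool", "data": {
  "rotation": [
    [0, 0, 0],
    [0, 0, 0],
    [0, 0, 0],
    [0, 0, 0],
    [0, 0, 0]
  ],
  "slide": [
    [0.04, -0.087, 0],
    [0.117, -0.255, 0],
    [0.194, -0.423, 0],
    [0.271, -0.591, 0],
    [0.348, -0.759, 0]
  ],
  "grip": [-0.2, -0.2, -0.2, -0.2, -0.2]
}}

```text
clock: 32.12
position: [477.8, 72.8, 142.6]
ee_rot: [0.999, -0.042, -0.0, -0.0]
contact_force: [-0.1, 0.3, -1.9]
gripper_width: 53.0
grasp_force: 63.2
```

{"op": "servo_tool", "data": {
  "rotation": [
    [0, 0, 0],
    [0, 0, 0],
    [0, 0, 0],
    [0, 0, 0]
  ],
  "slide": [
    [0.087, -0.19, 0],
    [0.174, -0.38, 0],
    [0.261, -0.57, 0],
    [0.348, -0.759, 0]
  ],
  "grip": [-0.2, -0.2, -0.2, -0.2]
}}

```text
clock: 32.62
position: [547.4, -79.0, 142.5]
ee_rot: [0.999, -0.042, -0.0, -0.0]
contact_force: [0.7, 1.0, -2.1]
gripper_width: 52.7
grasp_force: 63.2
```

{"op": "servo_tool", "data": {
  "rotation": [
    [0, 0, 0],
    [0, 0, 0],
    [0, 0, 0],
    [0, 0, 0],
    [0, 0, 0],
    [0, 0, 0]
  ],
  "slide": [
    [0.087, -0.19, 0],
    [0.174, -0.38, 0],
    [0.261, -0.57, 0],
    [0.32, -0.7, 0],
    [0.348, -0.759, 0],
    [0.348, -0.759, 0]
  ],
  "grip": [-0.2, -0.2, -0.2, -0.2, -0.2, -0.2]
}}

```text
clock: 33.38
position: [616.7, -229.7, 141.9]
ee_rot: [0.999, -0.042, -0.001, -0.0]
contact_force: [-0.1, -0.2, -2.3]
gripper_width: 53.0
grasp_force: 63.3
```

{"op": "servo_tool", "data": {
  "rotation": [
    [0, 0, 0],
    [0, 0, 0],
    [0, 0, 0],
    [0, 0, 0],
    [0, 0, 0],
    [0, 0, 0],
    [0, 0, 0],
    [0, 0, 0]
  ],
  "slide": [
    [0, 0, -0.15],
    [0, 0, -0.3],
    [0, 0, -0.42],
    [0, 0, -0.5],
    [0, 0, -0.54],
    [0, 0, -0.565],
    [0, 0, -0.575],
    [0, 0, -0.575]
  ],
  "grip": [-0.2, -0.2, -0.2, -0.2, -0.2, -0.2, -0.2, -0.2]
}}

```text
clock: 34.38
position: [617.4, -229.7, 27.8]
ee_rot: [0.999, -0.042, 0.0, 0.0]
contact_force: [1.0, -0.2, -2.6]
gripper_width: 52.6
grasp_force: 63.3
```

{"op": "servo_tool", "data": {
  "rotation": [
    [0, 0, 0],
    [0, 0, 0],
    [0, 0, 0]
  ],
  "slide": [
    [0, 0, -0.005],
    [0, 0, -0.01],
    [0, 0, -0.01]
  ],
  "grip": [-0.2, -0.2, -0.2]
}}

```text
clock: 34.75
position: [617.5, -229.8, 26.7]
ee_rot: [0.999, -0.042, 0.001, 0.0]
contact_force: [-2.5, -0.2, 4.7]
gripper_width: 53.0
grasp_force: 62.4
```

Contact. Release, then raise clear.

{"op": "servo_tool", "data": {
  "rotation": [
    [0, 0, 0],
    [0, 0, 0],
    [0, 0, 0],
    [0, 0, 0],
    [0, 0, 0],
    [0, 0, 0],
    [0, 0, 0],
    [0, 0, 0]
  ],
  "slide": [
    [0, 0, -0.002],
    [0, 0, 0],
    [0, 0, 0],
    [0, 0, 0],
    [0, 0, 0],
    [0, 0, 0],
    [0, 0, 0],
    [0, 0, 0.01]
  ],
  "grip": [-0.2, 0.3, 0.5, 0.7, 0.9, 1, 1, 1]
}}

```text
clock: 35.75
position: [616.9, -229.6, 27.2]
ee_rot: [0.999, -0.042, -0.0, -0.0]
contact_force: [0.2, 0.8, 0.4]
gripper_width: 85.5
grasp_force: 0.0
```

{"op": "servo_tool", "data": {
  "rotation": [
    [0, 0, 0],
    [0, 0, 0],
    [0, 0, 0],
    [0, 0, 0],
    [0, 0, 0]
  ],
  "slide": [
    [0, 0, 0.1],
    [0, 0, 0.3],
    [0, 0, 0.55],
    [0, 0, 0.75],
    [0, 0, 0.75]
  ],
  "grip": [1, 1, 1, 1, 1]
}}

```text
clock: 36.38
position: [619.3, -230.1, 182.4]
ee_rot: [0.999, -0.042, 0.005, 0.001]
contact_force: [-0.2, 0.6, -1.2]
gripper_width: 85.6
grasp_force: 0.0
```

{"op": "servo_tool", "data": {
  "rotation": [
    [0, 0, 0],
    [0, 0, 0],
    [0, 0, 0],
    [0, 0, 0],
    [0, 0, 0],
    [0, 0, 0]
  ],
  "slide": [
    [-0.2, 0.2, 0],
    [-0.4, 0.4, 0],
    [-0.5, 0.6, 0],
    [-0.5, 0.8, 0],
    [-0.5, 0.95, 0],
    [-0.5, 0.95, 0]
  ],
  "grip": [1, 1, 1, 1, 1, 1]
}}

```text
clock: 37.12
position: [516.6, -38.1, 176.8]
ee_rot: [0.999, -0.04, -0.001, -0.0]
contact_force: [0.0, -0.3, -0.4]
gripper_width: 85.3
grasp_force: 0.0
```

Run:
```python
from h import *
d=get_image('top'); save(d,'top4.png'); C=cloud(d)
for x,y,z in ((406,-208,85),(476,-215,66),(546,-221,78),(616,-228,80)):
    m=(abs(C[...,0]-x)<34)&(abs(C[...,1]-y)<40)&(C[...,2]>z)&(C[...,2]<130); print(cv2.minAreaRect(C[m][:,:2].astype(np.float32)),C[m].max(0))
save(get_image('scene'),'scene4.png')
```

```text
((405.4761657714844, -208.1563720703125), (28.860776901245117, 29.019479751586914), 2.286468267440796) [ 419.89524864 -193.46395035  102.04855509]
((474.78741455078125, -214.2063446044922), (44.764686584472656, 43.98494338989258), 85.80998229980469) [ 497.02590566 -190.46658218   81.47280971]
((544.6178588867188, -220.17376708984375), (43.392791748046875, 44.318626403808594), 1.6418756246566772) [ 566.49187364 -197.98420741   91.45015309]
((613.4789428710938, -227.43084716796875), (17.2601318359375, 17.250688552856445), 0.5289678573608398) [ 622.15948022 -218.79137016   93.89534729]
```

View pics/top4.png

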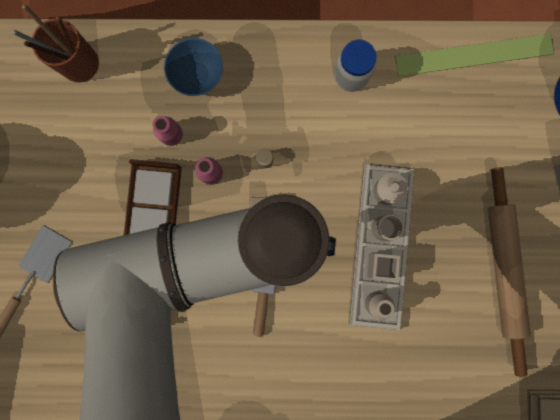

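View pics/scene4.png

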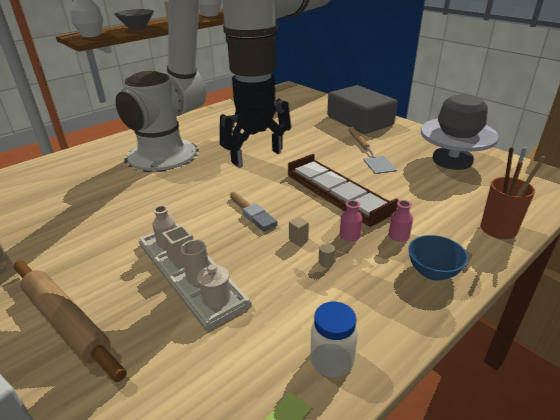

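All four pots stand upright in the setter, within about 2 mm of the cell centres. From near to far in the top view they are bottle (382,308), box vase (387,266), beaker (389,228) and jar (391,188). The arm is clear of everything and the pink jars are undisturbed.

```bash
python3 -c "from bench import job_done; print(job_done())"
```

```text
the job is handed in; nothing more can be done
None
```

The job is handed in: all four pots stand upright and released in the setter in reverse order (near to far: bottle, box vase, beaker, jar), each within about 2 mm of its cell centre, after about 37 s on the robot clock.

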